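Brush out the mixing cup and nest it back on the stack

ROBOT

A 6-joint arm with a two-finger parallel gripper is mounted at the origin on a cart in front of the work surface, level with it; the furniture and walls round the work are solid. World frame = base frame: x ahead of the robot, y to its left, z up, the work surface at z = 0. Lengths are in m, angles in degrees, forces in N, time in s.
With the tool pointing down it reaches from about 0.3 to 0.75 m from the base axis. Payload 8.5 kg.
Tool frame: the origin (TCP) lies midway between the tips of the shut fingers; the grasp point (between the pads) lies 19 mm behind it; z points along the fingers, y is the line along which they close (so a half turn about z gives the same grasp; the last joint's range is limited). The gripper opens to 85 mm and grips with 20 to 120 N. Pads are 22 mm wide; open, the fingers measure 114 mm over their backs; the gripper's body (76 mm by 85 mm) begins 54 mm behind the grasp point. The pads swing forward as they close: fully open they stand 13 mm farther back than shut.
Start: joints at [-88.711, 21.807, 74.336, -0, 83.858, -12.336], TCP at [0.13, -0.535, 0.231] pointing down, gripper open.
Joint ranges: [-178.18, 178.18], [-50.72, 133.34], [12.68, 142.11], [-81.47, 261.47], [9.98, 163.14], [-165.26, 165.26]. Speed limits (degrees/s): [136.94, 136.94, 180, 180, 180, 180].

INTERFACE

Orientations are given as a 3x3 rotation matrix whose columns are the frame's x, y, z axes.
In Python, from rig import env gives the robot as it stands. The module is installed in compiled form; this text tells all that it offers.
- The arm moves only by the tool jog_arm, never from a script. Its argument "targets" is a list of rows, each a list of 6 numbers: the shift along the tool's x, y, z in cm, then the turn, a rotation vector about the tool's x, y, z in degrees. A call has 1 to 8 rows; each row is the pose to reach, as a shift and turn from the pose commanded when the call began, along the tool's axes at that moment; what a row does not reach only later rows make up. A row lasts 1/12 s, in which the tool goes at most 41.7 mm and 7.16 degrees, less where a joint would pass 70% of its speed; a pose out of reach is approached as far as the arm can. A call with a gripper value outside its range is refused whole. "hand" is the opening, from 0 (shut) to 1 (fully open), set as the call begins (left out, the last holds). The fingers move at their own pace and stop on an object; "newtons" is the grip in N (left out, the last holds). Time passes only in rows, so rows that repeat a pose let the fingers close. It gives the time, the measured TCP pose, the force, the opening and the grip force at its end, in the units of the state.
- env.observe(): the state, without advancing time (a new reading comes with each control period).
- env.get_image(name): name is "scene" or "top" or "wrist"; returns a dict with "frame" (400x640x3 uint8, red, green, blue), "depth" (400x640 float32, m along the optical axis (not along the pixel's ray), 0 where there is no reading), "fovy" (degrees; the focal length in pixels is half the picture's height over the tangent of half this angle, whatever the lens; pixels are square), "cx", "cy" (the principal point, pixels), "cam_to_world" (4x4, takes a point from camera to world coordinates). Camera axes: x right, y down, z forward; pixel columns grow to the right and rows downward; lengths in m; the calibration is good to about 2 mm. A picture is of the moment at which its call begins.
- env.close_job(): hands the job in; it is judged then, once.
Trained networks look in the newest picture that a camera, given by its name, has taken for a name from the list of things; names that differ only in an ending like _2 or _b are one class to them, and where a whole thing is asked for, a point or a joint stands for the part that bears it (a point fixed in the world has none). Each returns a list of dicts, best first, with "score" (0 to 1); they miss things now and then, are a little off and sometimes report something else, mostly with a low value. They report only what shows in the picture. A call takes as long as a camera call.
- env.regions_of(camera, target): "pixels" (400x640 bool, what is visible of it) and "point" ([row, column] in pixels, amid what is visible of it).
The state is a dict: "time_s": time; "q": joint angles; "qvel": joint speeds; "joint_efforts": joint torques, N m; "position": TCP position; "tool_rot": TCP orientation; "ft_force": force on the tool from outside, world axes, zero at the start; "wrist_torque": the same for the moment, N m; "grip_width": finger opening in m; "gripper_force": force on a finger pad.
Only numpy, scipy, OpenCV 4.12 (cv2) and the standard library are available. Lean on these libraries where they do the work, as an engineer would, in place of code of your own. Each camera call takes 0.05 s, during which the arm holds its last target. There are 200 camera calls.

TASK

Stand the mixing cup that lies on its side upright on the bench and brush out its inside with the bottle brush: three full strokes, each right down to the bottom, drawing the brush up to the mouth in between. Then stand the brush back head down in its pot and nest the cup straight and fully home in the top of the cup stack. Set things down rather than dropping them, and leave the pouring cup, the pigment jar and the roll of tape where they are.

Things in the scene. Friction and masses are not known exactly. Their poses are not given: they have to be found in the camera images.
- cup: Steel mixing cup to clean, 90 mm high: foot 42 mm across, widening evenly to 58 mm at height 58; shoulder at 60; straight collar 66 mm across up to the rim. Wall 2, inner floor 5 mm up, 38 mm across. 0.2 kg. Starts on its side (on foot and shoulder edges, axis rising 11 degrees to the mouth), mouth away from the robot within 35 degrees. Origin: centre of underside; z along its axis to the mouth
- cup_rim (a point): centre of the mouth of that cup, on its axis, 90 mm from the underside
- stack_top: Upper cup of the waiting stack, same shape and size as the cup to clean, nested in stack_bottom. A nested cup rests its shoulder on the rim of the cup below, its underside 30 mm above that cup's underside; its 30 mm collar stays free above. About 1.8 mm play all round. Origin: centre of its underside, 30 mm above the bench; z up
- stack_top_rim (a point): centre of the mouth of the stack's upper cup, 120 mm above the bench at the start
- stack_bottom: Lower cup of the waiting stack, the same shape, standing on the bench. Origin: centre of its underside; z up
- brush_pot: Brush pot: straight round white glazed crock, 65 mm across (68 mm at the lip), 95 mm high, 0.55 kg, open; inside 52 mm across (about 50 mm usable), inner floor 8 mm above its underside. It holds the brush, head down. Origin: centre of its underside; z up
- brush: Bottle brush, 230 mm long, 0.06 kg, standing head down in the pot. Black bristle head 75 mm long, 28 mm across at the tip, 37 mm at its top; then 5 mm wire; then a round wooden handle 15 mm across from 130 to 230 mm above the tip. Origin: centre of the tip; z along the brush towards the handle's end
- brush_grip (a point): point on the brush's axis in the handle, 195 mm from the tip, a good place to grip from above
- pour_cup: Bystander: small steel pouring cup with two lips, 49x61x32 mm, not to be moved. Origin: centre of its underside
- pigment_jar: Bystander: clear jar with a black lid, 64 mm across, 90 mm high, not to be moved. Origin: centre of its underside
- masking_tape: Bystander: roll of masking tape lying flat, 96 mm across, 25 mm high, not to be moved. Origin: centre of its underside

How it is judged:
By the outcome, as a careful person would: the job done as asked, in the order asked, and still so for the second after the job is handed in, with the robot touching nothing.
It also fails if it takes over 72 s, if anything falls off the work surface, if the arm or the gripper's body presses on something with over 40 N, if the wrist force passes 120 N, or if a joint passes its speed limit or range.

## Working session

There is one attempt and no reset: what is moved stays moved. The work goes in short steps, Python scripts to look and compute and a tool call to move; the robot and the scene stay as the last step left them, time stands still between calls to the robot, and variables do not carry over. Pictures are saved under pics/ and viewed, at most 10 in all, crops included, and the job is handed in when it is done.

Besides the shell and the picture viewer there is one more tool, called after ">>>" as name(argument=value, ...), one argument or row to a line, values as JSON. jog_arm: Moves the arm, as the interface text tells. Its arguments: {"type":"object","properties":{"targets":{"type":"array","items":{"type":"array","items":{"type":"number"}}},"hand":{"type":"number"},"newtons":{"type":"number"}},"required":["targets"]}

```bash
mkdir -p pics
cat > h.py <<'E'
import numpy as np, cv2
from rig import env
def cam(n):
    im=env.get_image(n); im['f']=200/np.tan(np.radians(im['fovy'])/2); return im
def pts(im,mask):
    r,c=np.nonzero(mask&(im['depth']>0)); d=im['depth'][r,c]
    p=np.c_[(c-im['cx'])/im['f']*d,(r-im['cy'])/im['f']*d,d,np.ones(len(d))]
    return (p@np.array(im['cam_to_world']).T)[:,:3]
def save(im,n): cv2.imwrite(f'pics/{n}.png',im['frame'][:,:,::-1])
E
python3 - <<'E'
from h import *
np.set_printoptions(precision=4,suppress=True)
o=env.observe(); print(o['position'],o['tool_rot'],o['time_s'],o['ft_force'])
for n in ['scene','top']:
    im=cam(n); save(im,n+'0'); print(n,im['fovy'],np.array(im['cam_to_world'])[:3,3])
    for t in ['cup','stack_top','stack_bottom','brush_pot','brush','pour_cup','pigment_jar','masking_tape']:
        for r in env.regions_of(n,t)[:2]:
            p=pts(im,r['pixels'])
            if len(p): print(t,round(r['score'],2),r['point'],len(p),np.median(p,0),np.percentile(p,2,0),np.percentile(p,98,0))
E
cd pics; python3 -c "
import cv2;a=cv2.imread('scene0.png');b=cv2.imread('top0.png')
"
```

```text
[ 0.1295 -0.5342  0.2307] [[ 0.9719  0.2355 -0.    ]
 [ 0.2355 -0.9719  0.0015]
 [ 0.0003 -0.0015 -1.    ]] 0.0 [ 0.023  -0.2703 -0.381 ]
scene 56.08738015306412 [0.1272 0.5351 0.6691]
cup 0.88 [226.4, 338.1] 811 [ 0.5514 -0.0048  0.047 ] [ 0.506  -0.0341  0.0173] [0.5891 0.0142 0.0685]
cup 0.23 [191.4, 395.1] 427 [ 0.5091 -0.2007  0.0557] [ 0.491  -0.2274  0.0063] [ 0.5414 -0.1893  0.0884]
stack_top 0.84 [170.9, 397.5] 490 [ 0.5239 -0.2253  0.1066] [ 0.4906 -0.2551  0.0876] [ 0.5542 -0.1894  0.1208]
stack_bottom 0.66 [192.8, 393.5] 442 [ 0.5103 -0.2006  0.0576] [ 0.4909 -0.2242  0.0058] [ 0.5422 -0.1894  0.0893]
brush_pot 0.89 [303.0, 273.3] 1474 [0.4886 0.258  0.07  ] [0.4702 0.2198 0.0059] [0.5304 0.2807 0.0968]
brush 0.85 [262.2, 267.0] 463 [0.4984 0.2523 0.1742] [0.4938 0.2358 0.0689] [0.5138 0.2577 0.2356]
pour_cup 0.68 [189.0, 314.5] 211 [ 0.7121 -0.1047  0.0183] [ 0.6867 -0.124   0.0042] [ 0.7318 -0.078   0.0305]
pigment_jar 0.71 [216.8, 255.4] 902 [0.6936 0.1232 0.0789] [0.676  0.0807 0.0035] [0.7358 0.1414 0.0918]
masking_tape 0.64 [172.0, 355.0] 425 [ 0.6822 -0.2561  0.0184] [ 0.6433 -0.3078  0.0033] [ 0.7292 -0.22    0.0266]
top 49.931059618835896 [ 0.4994 -0.0062  1.2193]
cup 0.95 [220.7, 321.9] 676 [ 0.5605 -0.0197  0.0491] [ 0.5095 -0.0489  0.0024] [0.6017 0.0101 0.0677]
stack_top 0.97 [233.8, 402.7] 534 [ 0.5259 -0.2348  0.0723] [ 0.4962 -0.2551  0.03  ] [ 0.554  -0.1927  0.1205]
brush_pot 0.95 [242.0, 227.9] 427 [0.4979 0.2431 0.0741] [0.4696 0.2151 0.0005] [0.5342 0.2731 0.0956]
brush_pot 0.74 [239.4, 220.0] 265 [0.5049 0.2447 0.0758] [0.4895 0.2339 0.0077] [0.5219 0.2728 0.2354]
brush 0.53 [236.1, 219.9] 259 [0.5042 0.2442 0.0754] [0.487  0.233  0.0053] [0.5212 0.2721 0.2354]
pigment_jar 0.85 [164.0, 275.8] 539 [0.7065 0.1061 0.0872] [0.6794 0.079  0.0023] [0.7518 0.1379 0.092 ]
masking_tape 0.9 [183.6, 403.7] 454 [ 0.6837 -0.2648  0.0215] [ 0.6453 -0.3138 -0.0029] [ 0.7356 -0.2225  0.0271]
```

View pics/scene0.png

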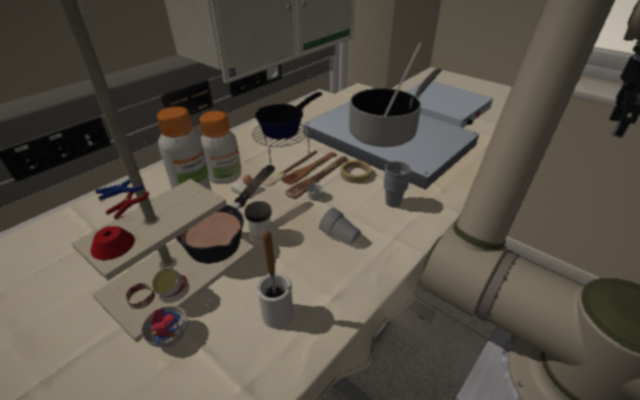

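View pics/top0.png

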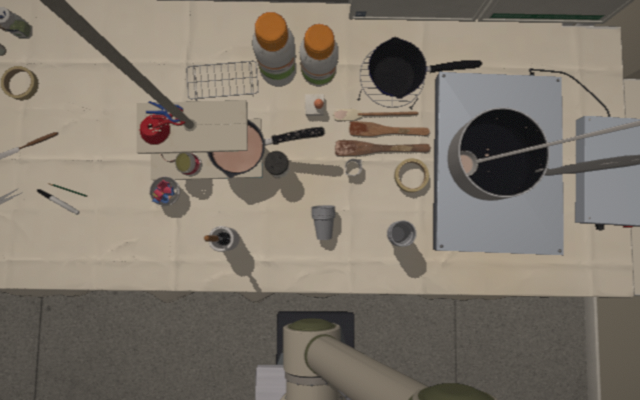

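Scene view: the cup lies at about (338,228) with its mouth facing away. The stack is at (397,185), the pot with the leaning brush at (275,290), the jar at (257,220), the tape at (356,172) and the pour cup at (314,190). The top view agrees: cup (323,222), stack (402,233), pot (222,239). Next I fit accurate poses.

```bash
cat >> h.py <<'E'
from scipy.optimize import least_squares
from scipy.spatial.transform import Rotation as R
np.set_printoptions(precision=4,suppress=True)
PROF=np.array([[0,0],[21,0],[29,58],[29,60],[33,60],[33,90],[31,90],[19,5],[0,5]])/1000
def segd(q,a,b):
    t=np.clip(((q-a)@(b-a))/((b-a)@(b-a)),0,1)[:,None]; return np.linalg.norm(q-a-t*(b-a),axis=1)
def revres(P,o,ax,prof):
    h=(P-o)@ax; r=np.linalg.norm(P-o-h[:,None]*ax,axis=1); q=np.c_[r,h]
    return np.min([segd(q,prof[i],prof[i+1]) for i in range(len(prof)-1)],0)
def clean(m): return cv2.erode(m.astype(np.uint8),np.ones((3,3)))>0
def move(pt,Rt):
    o=env.observe(); R0=np.array(o['tool_rot']); p0=np.array(o['position'])
    return np.r_[R0.T@(np.array(pt)-p0)*100, R.from_matrix(R0.T@Rt).as_rotvec(degrees=True)]
E
python3 - <<'E'
from h import *
I={n:cam(n) for n in ['scene','top']}
def get(n,t): 
    r=env.regions_of(n,t); return pts(I[n],clean(r[0]['pixels']))
P={(n,t):get(n,t) for n in I for t in ['cup','stack_top','brush_pot','brush']}
def fitcup(Q):
    Q=Q[Q[:,2]>.012]
    def f(v):
        ax=np.array([np.cos(np.radians(11))*np.cos(v[2]),np.cos(np.radians(11))*np.sin(v[2]),np.sin(np.radians(11))])
        return revres(Q,np.array([v[0],v[1],.0206]),ax,PROF)
    best=min((least_squares(f,[.51,-.01,a],loss='soft_l1',f_scale=.002) for a in (-.5,-.2,.1,.4)),key=lambda s:s.cost)
    v=best.x; return v[0],v[1],np.degrees(v[2]),np.sqrt(np.mean(f(v)**2)),len(Q)
for q in (P['scene','cup'],P['top','cup'],np.r_[P['scene','cup'],P['top','cup']]): print('cup',np.array(fitcup(q)))
def fitup(Q,prof,x0):
    f=lambda v:revres(Q,np.array([v[0],v[1],v[2]]),np.array([0,0,1.]),prof)
    s=least_squares(f,x0,loss='soft_l1',f_scale=.002); return s.x,np.sqrt(np.mean(f(s.x)**2)),len(Q)
POT=np.array([[0,0],[32.5,0],[32.5,88],[34,90],[34,95],[26,95],[26,8],[0,8]])/1000
for n in I:
    q=P[n,'stack_top']; q=q[q[:,2]>.07]; print('stack',n,fitup(q,PROF,[.524,-.223,.03]))
    q=P[n,'brush_pot']; q=q[(q[:,2]>.012)&(q[:,2]<.1)]; print('pot',n,fitup(q,POT,[.5,.247,0]))
    q=P[n,'brush']; q=q[q[:,2]>.145]
    def f(v):
        d=np.array([v[2],v[3],1.]);d/=np.linalg.norm(d); w=q-np.array([v[0],v[1],.203]); return np.linalg.norm(w-(w@d)[:,None]*d,axis=1)-.0075
    s=least_squares(f,[.5,.25,0,0],loss='soft_l1',f_scale=.002); print('brush',n,s.x,np.sqrt(np.mean(f(s.x)**2)),len(q),q[:,2].max())
E
```

```text
Traceback (most recent call last):
IndexError: list index out of range
```

```bash
cat >> h.py <<'E'
POT=np.array([[0,0],[32.5,0],[32.5,88],[34,90],[34,95],[26,95],[26,8],[0,8]])/1000
def reg(I,n,t):
    for _ in range(3):
        r=env.regions_of(n,t)
        if r: return pts(I[n],clean(r[0]['pixels']))
    return np.zeros((0,3))
def fitup(Q,prof,x0):
    f=lambda v:revres(Q,np.array([v[0],v[1],v[2]]),np.array([0,0,1.]),prof)
    s=least_squares(f,x0,loss='soft_l1',f_scale=.002); return s.x,np.sqrt(np.mean(f(s.x)**2)),len(Q)
def fitbrush(q,z0=.203,x0=(.5,.25),zmin=.145):
    q=q[q[:,2]>zmin]
    if len(q)<30: return None
    def f(v):
        d=np.array([v[2],v[3],1.]);d/=np.linalg.norm(d); w=q-np.array([v[0],v[1],z0]); return np.linalg.norm(w-(w@d)[:,None]*d,axis=1)-.0075
    s=least_squares(f,[*x0,0,0],loss='soft_l1',f_scale=.002); return s.x,np.sqrt(np.mean(f(s.x)**2)),len(q),q[:,2].max()
def fitcup(Q):
    Q=Q[Q[:,2]>.012]
    def f(v):
        ax=np.array([np.cos(np.radians(11))*np.cos(v[2]),np.cos(np.radians(11))*np.sin(v[2]),np.sin(np.radians(11))])
        return revres(Q,np.array([v[0],v[1],.0206]),ax,PROF)
    best=min((least_squares(f,[.51,-.01,a],loss='soft_l1',f_scale=.002) for a in (-.5,-.2,.1,.4)),key=lambda s:s.cost)
    v=best.x; return np.array([v[0],v[1],np.degrees(v[2]),np.sqrt(np.mean(f(v)**2)),len(Q)])
E
python3 - <<'E'
from h import *
I={n:cam(n) for n in ['scene','top']}
P={(n,t):reg(I,n,t) for n in I for t in ['cup','stack_top','brush_pot','brush']}
for q in (P['scene','cup'],P['top','cup'],np.r_[P['scene','cup'],P['top','cup']]): print('cup',fitcup(q))
v=fitcup(q)
for n in I:
    q=P[n,'stack_top']; q=q[q[:,2]>.07]; print('stack',n,fitup(q,PROF,[.524,-.223,.03]))
    q=P[n,'brush_pot']; q=q[(q[:,2]>.012)&(q[:,2]<.1)]; print('pot',n,fitup(q,POT,[.5,.247,0]))
    print('brush',n,fitbrush(P[n,'brush']))
a=np.radians(v[2]);e=np.radians(11);b=np.radians(65)
hd=np.array([np.cos(a),np.sin(a),0]);k=np.array([0,0,1.])
c=np.array([v[0],v[1],.0206])+.075*(np.cos(e)*hd+np.sin(e)*k)
z=-(np.cos(b)*hd+np.sin(b)*k); y=np.array([hd[1],-hd[0],0]); x=np.cross(y,z)
Rt=np.c_[x,y,z]; print('collar',c,'\n',Rt)
tcp=c+.024*z; print('tcp',tcp); np.savez('g.npz',tcp=tcp,Rt=Rt,c=c,a=a)
print('pre',move(tcp-.12*z,Rt))
E
```

```text
cup [  0.5039  -0.0228   3.4264   0.001  694.    ]
cup [  0.5097  -0.024    3.0002   0.0013 535.    ]
cup [   0.5076   -0.0219    3.0695    0.0012 1229.    ]
stack scene (array([ 0.5222, -0.2225,  0.0301]), np.float64(0.0011073931401993436), 407)
pot scene (array([0.5031, 0.2481, 0.0001]), np.float64(0.0009683104309813839), 1159)
brush scene (array([ 0.5031,  0.2487, -0.0025, -0.0071]), np.float64(0.001104648812883141), 226, np.float64(0.23826604038210514))
stack top (array([ 0.5238, -0.2228,  0.0299]), np.float64(0.0010295706211197486), 237)
pot top (array([ 0.5046,  0.2479, -0.0015]), np.float64(0.0011145140171919749), 231)
brush top (array([0.5045, 0.249 , 0.0169, 0.0222]), np.float64(0.00195688974790963), 62, np.float64(0.23820724667114757))
collar [ 0.5811 -0.018   0.0349] 
 [[ 0.905   0.0535 -0.422 ]
 [ 0.0485 -0.9986 -0.0226]
 [-0.4226  0.     -0.9063]]
tcp [ 0.571  -0.0185  0.0132]
pre [ 60.0432 -38.8222  10.9403   2.3037 -24.9291  10.3863]
```

>>> jog_arm(
  targets=[
    [60,-38.8,0,0,0,0],
    [60,-38.8,0,0,0,0],
    [60,-38.8,0,0,0,0],
    [60,-38.8,0,0,0,0],
    [60,-38.8,0,0,0,0],
    [60,-38.8,0,0,0,0],
    [60,-38.8,0,0,0,0],
    [60,-38.8,0,0,0,0],
  ],
  hand=1,
)

```text
time_s: 2.42
position: [0.36, -0.291, 0.2316]
tool_rot: [[0.972, 0.235, 0.0], [0.235, -0.972, -0.0], [0.0, 0.001, -1.0]]
ft_force: [1.1, -0.9, 0.3]
grip_width: 0.0852
gripper_force: 0.0
```

Run:
```python
from h import *
g=np.load('g.npz'); o=env.observe(); print(o['time_s'],o['position'],o['q'],o['tool_rot'])
print(move(g['tcp']-.12*g['Rt'][:,2],g['Rt']))
```

```text
2.4167 [ 0.36   -0.291   0.2316] [-53.6552  13.0119  87.335    0.0005  79.6184  22.7385] [[ 0.9719  0.2352  0.0004]
 [ 0.2352 -0.9719 -0.0005]
 [ 0.0002  0.0006 -1.    ]]
[ 31.9062 -20.595   10.9625   2.3286 -24.9458  10.3623]
```

>>> jog_arm(
  targets=[
    [32,-20.6,0,2.3,-25,10.4],
    [32,-20.6,0,2.3,-25,10.4],
    [32,-20.6,0,2.3,-25,10.4],
    [32,-20.6,0,2.3,-25,10.4],
    [32,-20.6,0,2.3,-25,10.4],
    [32,-20.6,0,2.3,-25,10.4],
    [32,-20.6,0,2.3,-25,10.4],
    [32,-20.6,0,2.3,-25,10.4],
  ],
)

```text
time_s: 3.08
position: [0.5872, -0.0523, 0.2311]
tool_rot: [[0.904, 0.054, -0.423], [0.049, -0.999, -0.023], [-0.424, 0.0, -0.906]]
ft_force: [0.1, -0.3, 0.2]
grip_width: 0.0852
gripper_force: 0.0
```

Run:
```python
from h import *
g=np.load('g.npz'); o=env.observe(); print(o['time_s'],o['position'],o['q'])
print(move(g['tcp']-.10*g['Rt'][:,2],g['Rt']));print(move(g['tcp'],g['Rt']))
im=cam('wrist'); save(im,'w1')
r=env.regions_of('wrist','cup')
if r:
    p=pts(im,clean(r[0]['pixels'])); print(r[0]['score'],fitcup(p))
```

```text
3.0833 [ 0.5872 -0.0523  0.2311] [-13.5059  38.2824  49.1815  -7.7866 116.487   71.4073]
[ 7.9314 -3.4633 10.3459  0.0178  0.0891  0.0159]
[ 7.947  -3.4664 20.3459  0.0178  0.0891  0.0159]
0.81 [   0.5066   -0.024     3.3544    0.0007 4132.    ]
```

View pics/w1.png

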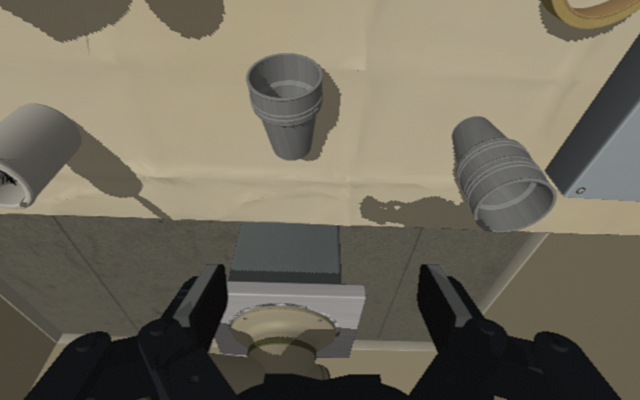

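The wrist view shows the cup, mouth up in the image, at (287,105), with the stack at (503,185) and the pot at left. The wrist fit agrees with the earlier fit to within 2 mm, so I go in and grip.

>>> jog_arm(
  targets=[
    [7.9,-3.3,8,0,0,0],
    [7.9,-3.3,8,0,0,0],
    [7.9,-3.3,8,0,0,0],
    [7.9,-3.3,11,0,0,0],
    [7.9,-3.3,14.5,0,0,0],
    [7.9,-3.3,18,0,0,0],
    [7.9,-3.3,20.3,0,0,0],
    [7.9,-3.3,20.3,0,0,0],
  ],
)

```text
time_s: 3.85
position: [0.5661, -0.0222, 0.0105]
tool_rot: [[0.901, 0.053, -0.431], [0.048, -0.999, -0.021], [-0.432, -0.002, -0.902]]
ft_force: [0.5, -0.5, -0.8]
grip_width: 0.0854
gripper_force: 0.0
```

>>> jog_arm(
  targets=[
    [0,0,0,0,0,0],
    [0,0,0,0,0,0],
    [0,0,0,0,0,0],
    [0,0,0,0,0,0],
    [0,0,0,0,0,0],
  ],
  hand=0.5,
  newtons=50,
)

```text
time_s: 4.27
position: [0.5714, -0.0226, 0.0157]
tool_rot: [[0.906, 0.054, -0.419], [0.048, -0.999, -0.024], [-0.42, 0.002, -0.908]]
ft_force: [2.6, -1.0, 6.7]
grip_width: 0.0644
gripper_force: 55.6
```

Run:
```python
from h import *
g=np.load('g.npz'); o=env.observe(); print(o['time_s'],o['position'],o['q'],o['grip_width'],o['gripper_force'],o['ft_force'])
print(move(g['tcp'],g['Rt']))
```

```text
4.2667 [ 0.5714 -0.0226  0.0157] [-11.3396  47.5463  67.79    -6.0807  88.7675  77.0424] 0.0643540514849479 55.564498707695975 [ 2.6048 -1.0122  6.7297]
[ 0.0872 -0.4097  0.2377  0.0885 -0.1927 -0.0411]
```

>>> jog_arm(
  targets=[
    [-0.8,0,-1.8,0,0,0],
    [-2.5,0,-5.4,0,0,0],
    [-4.2,0,-9.1,0,0,0],
    [-6,0,-13,-2.9,0,-6.4],
    [-7.5,0,-16.3,-5.9,0,-12.7],
    [-7.5,0,-16.3,-8.8,0,-19.1],
    [-7.5,0,-16.3,-11.8,0,-25.4],
    [-7.5,0,-16.3,-14.7,0,-31.8],
  ],
)

```text
time_s: 4.93
position: [0.5713, -0.0218, 0.1943]
tool_rot: [[0.71, 0.622, -0.331], [0.564, -0.783, -0.261], [-0.422, -0.001, -0.907]]
ft_force: [0.3, 1.7, -1.6]
grip_width: 0.0644
gripper_force: 56.6
```

>>> jog_arm(
  targets=[
    [0,0,0,-2.9,0,-6.4],
    [0,0,0,-5.9,0,-12.7],
    [0,0,0,-8.8,0,-19.1],
    [0,0,0,-11.8,0,-25.4],
    [0,0,0,-14.7,0,-31.8],
    [0,0,0,-17.6,0,-38.1],
    [0,0,0,-20.6,0,-44.5],
    [0,0,0,-21.8,0,-47.2],
  ],
)

```text
time_s: 5.6
position: [0.5704, -0.0215, 0.1939]
tool_rot: [[-0.009, 1.0, -0.001], [0.908, 0.008, -0.42], [-0.42, -0.005, -0.908]]
ft_force: [-0.1, 0.8, -1.8]
grip_width: 0.0648
gripper_force: 56.6
```

Run:
```python
from h import *
o=env.observe(); print(o['time_s'],o['position'],o['q'],o['grip_width'],o['gripper_force'],o['ft_force'])
print(np.array(o['tool_rot']))
# cup axis in tool frame from the grasp (measured at grip: pose 0.5714,-0.0226,0.0157)
Rg=np.array([[0.906,0.054,-0.419],[0.048,-0.999,-0.024],[-0.42,0.002,-0.908]]);Rg=R.from_matrix(Rg).as_matrix()
a=np.radians(3.35);e=np.radians(11);ax=np.array([np.cos(e)*np.cos(a),np.cos(e)*np.sin(a),np.sin(e)])
org=np.array([.5066,-.0235,.0206]); at=Rg.T@ax; ot=Rg.T@(org-np.array([.5714,-.0226,.0157]))
print('axis tool',at,'org tool',ot); np.savez('cupt.npz',at=at,ot=ot)
R0=np.array(o['tool_rot']); w=np.cross(R0@at,[0,0,1.]); w*=np.arcsin(np.linalg.norm(w))/np.linalg.norm(w)
Rt=R.from_rotvec(w).as_matrix()@R0; np.save('Rup.npy',Rt); print(Rt)
print('cup org now',np.array(o['position'])+R0@ot)
tcp=np.array([.52,.07,.06])-Rt@ot; print(tcp,move(tcp,Rt))
```

```text
5.6 [ 0.5704 -0.0215  0.1939] [ -3.1206  27.3337  75.7245 -25.4817  76.9115   2.2127] 0.0647739984840865 56.567479703096524 [-0.0852  0.7783 -1.8213]
[[-0.0093  1.     -0.0009]
 [ 0.9077  0.0081 -0.4196]
 [-0.4196 -0.0047 -0.9077]]
axis tool [ 0.8108 -0.0042 -0.5853] org tool [-0.0608 -0.0026  0.0227]
[[-0.0056  0.9999 -0.015 ]
 [ 0.5853  0.0154  0.8107]
 [ 0.8108 -0.0042 -0.5853]]
cup org now [ 0.5684 -0.0863  0.1988]
[0.5226 0.0872 0.1226] [12.902  -4.6609  1.9136  0.0834 78.9827 -0.4503]
```

>>> jog_arm(
  targets=[
    [1.1,-0.4,0.1,0,7,0],
    [2.2,-0.8,0.2,0,14,0],
    [3.3,-1.2,0.4,0,21,0],
    [4.4,-1.6,0.6,0,28,0],
    [5.5,-2,0.8,0,35,0],
    [6.6,-2.4,1,0,42,0],
    [8,-3,1.2,0,49,0],
    [9.5,-3.5,1.4,0,56,0],
  ],
)

```text
time_s: 6.27
position: [0.536, 0.0582, 0.142]
tool_rot: [[0.0, 1.0, -0.001], [0.853, 0.001, 0.522], [0.522, -0.001, -0.853]]
ft_force: [-0.5, 0.4, -2.9]
grip_width: 0.0645
gripper_force: 56.5
```

Run:
```python
from h import *
o=env.observe(); print(o['time_s'],o['position'],o['q'],o['grip_width'])
c=np.load('cupt.npz');Rt=np.load('Rup.npy')
for z in (.06,.012,.0): print(move(np.array([.52,.07,z])-Rt@c['ot'],Rt))
```

```text
6.2667 [0.536  0.0582 0.142 ] [-20.608   28.2609  86.71    29.8075  78.8988 -30.1147] 0.0645048916154388
[ 1.465  -1.3376  3.1727  0.705  22.7296 -0.5106]
[-1.0389 -1.3316  7.2678  0.705  22.7296 -0.5106]
[-1.6649 -1.3301  8.2916  0.705  22.7296 -0.5106]
```

>>> jog_arm(
  targets=[
    [0.5,-0.4,1,0.2,7,0],
    [0.9,-0.8,2,0.4,14,-0.2],
    [1.3,-1.2,3,0.6,21,-0.4],
    [1.5,-1.3,3.2,0.7,22.7,-0.5],
    [0.5,-1.3,4.8,0.7,22.7,-0.5],
    [-0.6,-1.3,6.6,0.7,22.7,-0.5],
    [-0.6,-1.3,6.6,0.7,22.7,-0.5],
  ],
)

```text
time_s: 6.85
position: [0.5217, 0.0873, 0.0794]
tool_rot: [[-0.001, 1.0, -0.02], [0.591, 0.017, 0.807], [0.807, -0.011, -0.591]]
ft_force: [-0.7, -0.2, -2.4]
grip_width: 0.0644
gripper_force: 56.5
```

Run:
```python
from h import *
o=env.observe(); print(o['time_s'],o['position'],o['q'],o['grip_width'])
c=np.load('cupt.npz');Rt=np.load('Rup.npy')
print(move(np.array([.52,.07,0])-Rt@c['ot'],Rt))
R0=np.array(o['tool_rot']);print('pred org',o['position']+R0@c['ot'],'ax',R0@c['at'])
I={n:cam(n) for n in ['scene','top']}
save(I['scene'],'s2')
def fit(Q):
    def f(v):
        d=np.array([v[3],v[4],1.]);return revres(Q,v[:3],d/np.linalg.norm(d),PROF)
    s=least_squares(f,[.52,.07,.02,0,0],loss='soft_l1',f_scale=.002); return s.x,np.sqrt(np.mean(f(s.x)**2)),len(Q)
for n in I:
    q=reg(I,n,'cup'); print(n,len(q), fit(q) if len(q)>50 else '')
```

```text
6.85 [0.5217 0.0873 0.0794] [-25.4298  39.3274  93.5182  46.5798  82.2758 -47.8918] 0.06436952314406309
[-1.3555  0.1087  0.9827 -0.3032  0.3913 -0.2861]
pred org [0.5187 0.0696 0.0169] ax [0.007  0.0069 1.    ]
scene 836 (array([0.5207, 0.0708, 0.0177, 0.0094, 0.0063]), np.float64(0.00096149508267527), 836)
top 460 (array([0.5201, 0.0703, 0.0188, 0.0916, 0.002 ]), np.float64(0.0011978431913909993), 460)
```

View pics/s2.png

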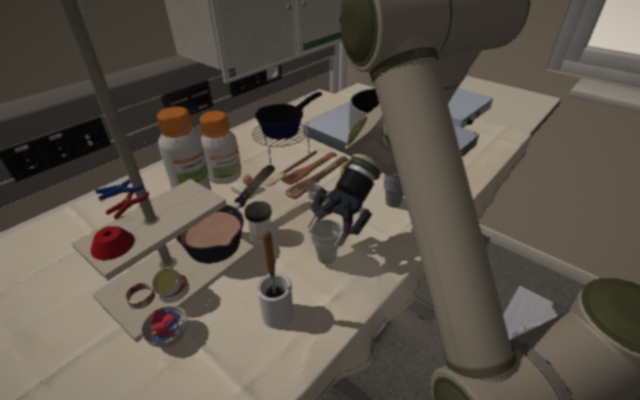

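Scene view: the cup is held upright at (327,240), clear of everything. I lower it gently.

>>> jog_arm(
  targets=[
    [-0.4,0.1,0.3,-0.3,0.4,-0.3],
    [-0.8,0.1,0.6,-0.3,0.4,-0.3],
    [-1.1,0.1,0.8,-0.3,0.4,-0.3],
    [-1.25,0.1,0.9,-0.3,0.4,-0.3],
    [-1.25,0.1,0.9,-0.3,0.4,-0.3],
    [-1.25,0.1,0.9,-0.3,0.4,-0.3],
  ],
)

```text
time_s: 7.55
position: [0.5231, 0.0872, 0.066]
tool_rot: [[-0.008, 1.0, -0.013], [0.584, 0.015, 0.812], [0.812, -0.001, -0.584]]
ft_force: [-0.9, 0.0, -2.2]
grip_width: 0.0646
gripper_force: 56.6
```

Run:
```python
from h import *
o=env.observe(); print(o['time_s'],o['position'],o['ft_force'],o['wrist_torque'])
c=np.load('cupt.npz');Rt=np.load('Rup.npy')
R0=np.array(o['tool_rot']);print('pred org',o['position']+R0@c['ot'],'ax',R0@c['at'])
print('1mm down',R0.T@[0,0,-.1],'back',R0)
```

```text
7.55 [0.5231 0.0872 0.066 ] [-0.9343  0.0425 -2.2192] [-0.615   0.0408  0.0249]
pred org [0.5207 0.0701 0.0033] ax [-0.0033 -0.002   1.    ]
1mm down [-0.0812  0.0001  0.0584] back [[-0.008   0.9999 -0.0125]
 [ 0.5837  0.0148  0.8119]
 [ 0.8119 -0.0008 -0.5837]]
```

>>> jog_arm(
  targets=[
    [-0.08,0,0.06,0,0,0],
    [-0.16,0,0.12,0,0,0],
    [-0.24,0,0.17,0,0,0],
    [-0.28,0,0.2,0,0,0],
    [-0.28,0,0.2,0,0,0],
  ],
)

```text
time_s: 7.97
position: [0.5232, 0.0873, 0.0635]
tool_rot: [[-0.009, 1.0, -0.012], [0.582, 0.015, 0.813], [0.813, 0.0, -0.582]]
ft_force: [-2.1, -0.6, 6.7]
grip_width: 0.0647
gripper_force: 57.0
```

>>> jog_arm(
  targets=[
    [0,0,0,0,0,0],
    [0,0,0,0,0,0],
    [0,0,0,0,0,0],
    [0,0,0,0,0,0],
    [0,0,-2,0,0,0],
    [0,0,-5,0,0,0],
    [0,0,-9,0,0,0],
    [0,0,-13,0,0,0],
  ],
  hand=1,
)

```text
time_s: 8.63
position: [0.5242, -0.0192, 0.1393]
tool_rot: [[-0.008, 1.0, -0.014], [0.583, 0.016, 0.812], [0.812, -0.002, -0.584]]
ft_force: [1.6, -0.5, 0.3]
grip_width: 0.0852
gripper_force: 0.0
```

Run:
```python
from h import *
o=env.observe(); print(o['time_s'],o['position'],o['grip_width'],o['ft_force'])
Rd=np.c_[[0,1,0],[1,0,0],[0,0,-1.]]
for p in ([.50,.05,.33],[.504,.249,.30]): print(move(p,Rd))
print('up',np.array(o['tool_rot']).T@[0,0,10.])
```

```text
8.6333 [ 0.5242 -0.0192  0.1393] 0.08524515457243258 [ 1.6172 -0.501   0.3421]
[ 19.5424  -2.3509  -5.4777  -0.5346 -54.3003   0.7848]
[ 28.7138  -1.6298  12.4258  -0.5346 -54.3003   0.7848]
up [ 8.1211 -0.0198 -5.8351]
```

>>> jog_arm(
  targets=[
    [3.9,-0.5,-1.1,0,-7,0],
    [7.8,-0.9,-2.2,0,-14,0],
    [11.7,-1.4,-3.3,0,-21,0],
    [15.6,-1.9,-4.4,0,-28,0],
    [19.5,-2.4,-5.5,0,-35,0],
    [21.4,-2.2,-1.9,0,-42,0],
    [23.2,-2.1,1.7,0,-48,0],
    [25,-1.9,5.3,-0.5,-54.3,0.8],
  ],
)

```text
time_s: 9.3
position: [0.5027, 0.1718, 0.3121]
tool_rot: [[0.002, 1.0, 0.007], [1.0, -0.002, -0.005], [-0.005, 0.007, -1.0]]
ft_force: [1.4, -1.4, 0.0]
grip_width: 0.0853
gripper_force: 0.0
```

Run:
```python
from h import *
o=env.observe(); print(o['time_s'],o['position'],o['q'])
Rd=np.c_[[0,1,0],[1,0,0],[0,0,-1.]]
I={n:cam(n) for n in ['scene','top','wrist']}
for n in I:
    q=reg(I,n,'brush'); print(n,len(q),fitbrush(q))
q=reg(I,'wrist','cup'); 
if len(q)>50: q=q[q[:,2]>.012]; print('cup',fitup(q,PROF,[.52,.07,0]))
q=reg(I,'top','cup'); 
if len(q)>50: q=q[q[:,2]>.012]; print('cup',fitup(q,PROF,[.52,.07,0]))
save(I['wrist'],'w3')
for p in ([.504,.249,.27],[.504,.249,.184]): print(move(p,Rd))
```

```text
9.3 [0.5027 0.1718 0.3121] [ 6.242  17.1886 68.0576 -0.3137 94.4129  6.3308]
scene 445 (array([ 0.5032,  0.2489, -0.0016, -0.0103]), np.float64(0.0010675801186764264), 292, np.float64(0.23820098225580771))
top 0 None
wrist 742 (array([ 0.5018,  0.2551, -0.0004, -0.322 ]), np.float64(0.002682766582780616), 501, np.float64(0.23984011865883717))
cup (array([0.5204, 0.0721, 0.0014]), np.float64(0.0008673553581533778), 2339)
cup (array([0.5234, 0.0689, 0.0013]), np.float64(0.0008951884845091358), 236)
[ 8.0649  0.0068  4.0592  0.0449  0.0093 -0.2684]
[ 8.0662  0.0001 12.6592  0.0449  0.0093 -0.2684]
```

View pics/w3.png

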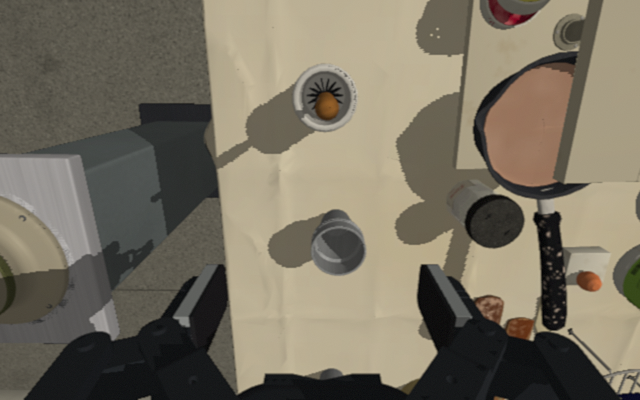

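Wrist view: the cup stands at (338,248), mouth up. The brush handle end is at (327,105), centred and vertical over the pot. I grip it.

>>> jog_arm(
  targets=[
    [3.5,0,1,0,0,0],
    [6.5,0,3,0,0,0],
    [8,0,4,0,0,0],
    [8.1,0,5.5,0,0,-0.3],
    [8.1,0,8,0,0,-0.3],
    [8.1,0,10.5,0,0,-0.3],
    [8.1,0,12.5,0,0,-0.3],
    [8.1,0,12.6,0,0,-0.3],
  ],
)

```text
time_s: 10.47
position: [0.5022, 0.2495, 0.181]
tool_rot: [[-0.002, 1.0, -0.006], [1.0, 0.002, -0.002], [-0.002, -0.006, -1.0]]
ft_force: [-0.2, 0.1, -0.1]
grip_width: 0.0857
gripper_force: 0.0
```

>>> jog_arm(
  targets=[
    [0,0,0,0,0,0],
    [0,0,0,0,0,0],
    [0,0,0,0,0,0],
    [0,0,0,0,0,0],
    [0,0,0,0,0,0],
    [0,0,0,0,0,0],
    [0,0,0,0,0,0],
    [0,0,0,0,0,0],
  ],
  hand=0,
  newtons=50,
)

```text
time_s: 11.13
position: [0.5032, 0.2514, 0.1852]
tool_rot: [[-0.004, 1.0, 0.001], [1.0, 0.004, -0.0], [-0.0, 0.001, -1.0]]
ft_force: [-1.5, -0.7, 5.8]
grip_width: 0.0138
gripper_force: 48.8
```

Run:
```python
from h import *
o=env.observe(); print(o['time_s'],o['position'],o['q'],o['grip_width'],o['gripper_force'],o['ft_force'])
Rd=np.c_[[0,1,0],[1,0,0],[0,0,-1.]]
for p in ([.504,.249,.30],[.504,.249,.184]): print(move(p,Rd))
```

```text
11.1333 [0.5032 0.2514 0.1852] [14.4986 25.1233 76.8811 -0.0264 77.9185 14.2511] 0.013794936681197214 48.753653168678284 [-1.4841 -0.6603  5.7945]
[ -0.2379   0.097  -11.4819   0.0811   0.0058   0.253 ]
[-0.2367  0.0806  0.1181  0.0811  0.0058  0.253 ]
```

>>> jog_arm(
  targets=[
    [0,0,-1.5,0,0,0],
    [0,0,-4.5,0,0,0],
    [0,0,-8.5,0,0,0],
    [0,0,-12,0,0,0],
    [-3.5,0.3,-13,0,0,0],
    [-7.5,0.7,-13,0,0,0],
    [-11.5,1.2,-13,0,0,0],
    [-15,1.7,-13,0,0,0],
  ],
)

```text
time_s: 11.8
position: [0.5205, 0.0995, 0.3147]
tool_rot: [[-0.005, 1.0, 0.001], [1.0, 0.005, -0.001], [-0.001, 0.001, -1.0]]
ft_force: [1.4, -0.2, -0.2]
grip_width: 0.0137
gripper_force: 48.9
```

>>> jog_arm(
  targets=[
    [-2,0.1,0,0,0,0],
    [-2.6,0.2,0,0,0,0],
    [-2.6,0.2,0,0,0,0],
  ],
)

```text
time_s: 12.05
position: [0.523, 0.0743, 0.3144]
tool_rot: [[-0.002, 1.0, 0.0], [1.0, 0.002, -0.0], [-0.0, 0.0, -1.0]]
ft_force: [-0.1, 0.6, -1.2]
grip_width: 0.014
gripper_force: 48.9
```

Run:
```python
from h import *
o=env.observe(); print(o['time_s'],o['position'],o['tool_rot'],o['grip_width'],o['gripper_force'],o['ft_force'])
I={n:cam(n) for n in ['scene','top']}
save(I['scene'],'s4')
q=reg(I,'scene','brush'); print('handle',fitbrush(q,.3,(.52,.07),.27)); 
h=q[(q[:,2]<.25)]; print(len(h),h[:,2].min(),np.percentile(h,[2,50,98],axis=0))
BR=np.array([[0,0],[14,0],[18.5,75],[2.5,75],[2.5,130],[7.5,130],[7.5,230],[0,230]])/1000
def f(v):
    d=np.array([v[3],v[4],1.]);return revres(q,v[:3],d/np.linalg.norm(d),BR)
s=least_squares(f,[.52,.07,.13,0,0],loss='soft_l1',f_scale=.002); print('brush',s.x,np.sqrt(np.mean(f(s.x)**2)),len(q))
for n in I:
    q=reg(I,n,'cup'); q=q[(q[:,2]>.012)&(q[:,2]<.1)] if len(q) else q
    if len(q)>50: print('cup',n,fitup(q,PROF,[.52,.07,0]))
```

```text
12.05 [0.523  0.0743 0.3144] [[-0.002   1.      0.0004]
 [ 1.      0.002  -0.0003]
 [-0.0003  0.0004 -1.    ]] 0.013989351792704257 48.884480595588684 [-0.0762  0.5978 -1.1702]
handle (array([ 0.5241,  0.0725, -0.008 ,  0.0385]), np.float64(0.0009577778029454198), 85, np.float64(0.308990926087442))
319 0.0008114691310107114 [[ 0.5084 -0.1161  0.0032]
 [ 0.5211  0.0757  0.1882]
 [ 0.6831  0.0888  0.2143]]
brush [ 0.5311  0.0644  0.13   -0.0448  0.0487] 0.04449840303344976 418
cup scene (array([0.5211, 0.0707, 0.001 ]), np.float64(0.0009785617503836168), 853)
```

View pics/s4.png

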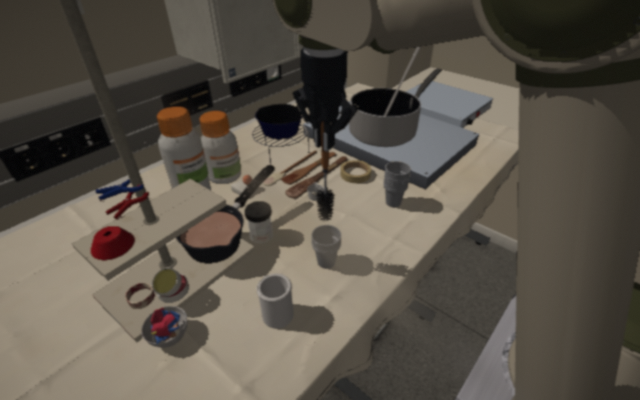

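Scene view: the brush hangs above the cup, head at (325,205), with the cup at (326,245) below. I refit without the background points.

```bash
cat >> h.py <<'E'
BR=np.array([[0,0],[14,0],[18.5,75],[2.5,75],[2.5,130],[7.5,130],[7.5,230],[0,230]])/1000
def fitbr(q,x0):
    q=q[(abs(q[:,0]-x0[0])<.03)&(abs(q[:,1]-x0[1])<.03)&(q[:,2]>x0[2]-.01)]
    def f(v):
        d=np.array([v[3],v[4],1.]);return revres(q,v[:3],d/np.linalg.norm(d),BR)
    s=least_squares(f,[*x0,0,0],loss='soft_l1',f_scale=.002); return s.x,np.sqrt(np.mean(f(s.x)**2)),len(q)
E
python3 - <<'E'
from h import *
I={'scene':cam('scene')}
q=reg(I,'scene','brush'); print(fitbr(q,[.523,.073,.137]))
q=q[(abs(q[:,0]-.523)<.03)&(abs(q[:,1]-.073)<.03)]
for a,b in ((.13,.15),(.15,.17),(.17,.2),(.2,.215),(.215,.26),(.26,.35)):
    w=q[(q[:,2]>a)&(q[:,2]<b)]; print(a,len(w),w.mean(0) if len(w) else '')
E
```

```text
(array([ 0.5301,  0.0672,  0.1309, -0.0454,  0.0416]), np.float64(0.003646502940148376), 408)
0.13 18 [0.5212 0.0776 0.1465]
0.15 73 [0.5194 0.0794 0.1614]
0.17 132 [0.519  0.0789 0.1858]
0.2 78 [0.521  0.0782 0.2055]
0.215 12 [0.5216 0.0766 0.2307]
0.26 90 [0.5198 0.0796 0.29  ]
```

>>> jog_arm(
  targets=[
    [-0.3,-0.2,1,0,0,0],
    [-0.3,-0.2,4,0,0,0],
    [-0.3,-0.2,7.5,0,0,0],
    [-0.3,-0.2,10.5,0,0,0],
    [-0.3,-0.2,12.2,0,0,0],
    [-0.3,-0.2,12.8,0,0,0],
    [-0.3,-0.2,13.0,0,0,0],
    [-0.3,-0.2,13.0,0,0,0],
  ],
)

```text
time_s: 13.17
position: [0.5214, 0.0724, 0.1852]
tool_rot: [[-0.004, 1.0, 0.002], [1.0, 0.004, -0.001], [-0.001, 0.002, -1.0]]
ft_force: [-0.6, 0.2, -0.8]
grip_width: 0.0139
gripper_force: 48.9
```

>>> jog_arm(
  targets=[
    [0,0,0.1,0,0,0],
    [0,0,0.2,0,0,0],
    [0,0,0.3,0,0,0],
    [0,0,0.3,0,0,0],
  ],
)

```text
time_s: 13.5
position: [0.5213, 0.0723, 0.1823]
tool_rot: [[-0.004, 1.0, 0.002], [1.0, 0.004, -0.001], [-0.001, 0.002, -1.0]]
ft_force: [-0.4, 0.2, 1.0]
grip_width: 0.0134
gripper_force: 49.4
```

Run:
```python
from h import *
o=env.observe(); print(o['time_s'],o['position'],o['grip_width'],o['gripper_force'],o['ft_force'])
I={n:cam(n) for n in ['scene']}; save(I['scene'],'s5')
q=reg(I,'scene','cup');q=q[(q[:,2]>.012)&(q[:,2]<.1)]; print(fitup(q,PROF,[.52,.07,0]))
```

```text
13.5 [0.5213 0.0723 0.1823] 0.013396272194166848 49.36312437057495 [-0.4002  0.1887  0.9888]
(array([0.5205, 0.0705, 0.0006]), np.float64(0.002619760762767729), 655)
```

>>> jog_arm(
  targets=[
    [0,0,0.1,0,0,0],
    [0,0,0.2,0,0,0],
    [0,0,0.2,0,0,0],
  ],
)

```text
time_s: 13.85
position: [0.522, 0.0722, 0.1821]
tool_rot: [[-0.004, 1.0, 0.006], [1.0, 0.004, -0.001], [-0.001, 0.006, -1.0]]
ft_force: [-2.0, -0.9, 17.9]
grip_width: 0.0137
gripper_force: 51.1
```

>>> jog_arm(
  targets=[
    [0,0,-2,0,0,0],
    [0,0,-5,0,0,0],
    [0,0,-7.8,0,0,0],
    [0,0,-8.8,0,0,0],
    [0,0,-8.9,0,0,0],
    [0,0,-8.9,0,0,0],
  ],
)

```text
time_s: 14.35
position: [0.5208, 0.0724, 0.2683]
tool_rot: [[-0.004, 1.0, 0.001], [1.0, 0.004, -0.0], [-0.0, 0.001, -1.0]]
ft_force: [-0.3, 0.5, -0.8]
grip_width: 0.0135
gripper_force: 49.3
```

>>> jog_arm(
  targets=[
    [0,0,2,0,0,0],
    [0,0,5,0,0,0],
    [0,0,7.5,0,0,0],
    [0,0,8.5,0,0,0],
    [0,0,8.8,0,0,0],
    [0,0,8.9,0,0,0],
    [0,0,8.9,0,0,0],
  ],
)

```text
time_s: 14.93
position: [0.5208, 0.0725, 0.1812]
tool_rot: [[-0.004, 1.0, 0.002], [1.0, 0.004, -0.0], [-0.0, 0.002, -1.0]]
ft_force: [-4.7, 0.7, 24.6]
grip_width: 0.0138
gripper_force: 54.7
```

>>> jog_arm(
  targets=[
    [0,0,-2,0,0,0],
    [0,0,-5,0,0,0],
    [0,0,-7.8,0,0,0],
    [0,0,-8.9,0,0,0],
    [0,0,-9.1,0,0,0],
    [0,0,-9.1,0,0,0],
  ],
)

```text
time_s: 15.43
position: [0.5205, 0.0724, 0.2694]
tool_rot: [[-0.004, 1.0, -0.001], [1.0, 0.004, -0.0], [-0.0, -0.001, -1.0]]
ft_force: [-0.2, -0.4, -1.6]
grip_width: 0.0138
gripper_force: 50.6
```

>>> jog_arm(
  targets=[
    [0,0,2,0,0,0],
    [0,0,5,0,0,0],
    [0,0,7.5,0,0,0],
    [0,0,8.5,0,0,0],
    [0,0,8.8,0,0,0],
    [0,0,9,0,0,0],
    [0,0,9,0,0,0],
  ],
)

```text
time_s: 16.02
position: [0.5201, 0.0725, 0.1805]
tool_rot: [[-0.004, 1.0, -0.001], [1.0, 0.004, -0.0], [-0.0, -0.001, -1.0]]
ft_force: [-3.7, 0.6, 17.9]
grip_width: 0.0137
gripper_force: 54.7
```

Run:
```python
from h import *
o=env.observe(); print(o['time_s'],o['position'],o['ft_force'])
I={n:cam(n) for n in ['scene','top']}
for n in I:
    q=reg(I,n,'brush_pot');q=q[(q[:,2]>.012)&(q[:,2]<.1)]; print(n,fitup(q,POT,[.5,.248,0]))
```

```text
16.0167 [0.5201 0.0725 0.1805] [-3.7387  0.6152 17.8762]
scene (array([0.5031, 0.2481, 0.0001]), np.float64(0.0007455067727284905), 1436)
top (array([ 0.5045,  0.2479, -0.002 ]), np.float64(0.0012333173747470358), 325)
```

>>> jog_arm(
  targets=[
    [0,0,-2,0,0,0],
    [0,0,-5,0,0,0],
    [0,0,-9,0,0,0],
    [0,0,-12,0,0,0],
    [2,-0.2,-12.5,0,0,0],
    [6,-0.5,-12.5,0,0,0],
    [10,-0.9,-12.5,0,0,0],
    [14,-1.3,-12.5,0,0,0],
  ],
)

```text
time_s: 16.88
position: [0.5065, 0.2136, 0.3032]
tool_rot: [[-0.003, 1.0, -0.003], [1.0, 0.003, -0.001], [-0.001, -0.003, -1.0]]
ft_force: [0.6, 0.3, 0.2]
grip_width: 0.0134
gripper_force: 50.7
```

>>> jog_arm(
  targets=[
    [3,-0.3,0,0,0,0],
    [3.8,-0.3,0,0,0,0],
    [3.8,-0.3,0,0,0,0],
    [3.8,-0.3,0,0,0,0],
  ],
)

```text
time_s: 17.22
position: [0.504, 0.2498, 0.3038]
tool_rot: [[-0.005, 1.0, -0.002], [1.0, 0.005, -0.002], [-0.002, -0.002, -1.0]]
ft_force: [-0.8, -0.1, -0.6]
grip_width: 0.0138
gripper_force: 50.6
```

Run:
```python
from h import *
o=env.observe(); print(o['time_s'],o['position'],o['ft_force'])
I={n:cam(n) for n in ['scene']}; save(I['scene'],'s6')
q=reg(I,'scene','brush'); q=q[(abs(q[:,0]-.503)<.03)&(abs(q[:,1]-.25)<.03)]
for a,b in ((.12,.15),(.15,.2),(.215,.26),(.26,.35)):
    w=q[(q[:,2]>a)&(q[:,2]<b)]; print(a,len(w),w.mean(0) if len(w) else '')
print(fitbrush(q,.29,(.503,.25),.262), q[:,2].min())
Rd=np.c_[[0,1,0],[1,0,0],[0,0,-1.]]
print(move([.5034,.2505,.1845],Rd))
q=reg(I,'scene','cup');q=q[(q[:,2]>.012)&(q[:,2]<.1)]; print(fitup(q,PROF,[.52,.07,0]))
```

```text
17.2167 [0.504  0.2498 0.3038] [-0.7961 -0.077  -0.5994]
0.12 44 [0.4989 0.2495 0.1441]
0.15 346 [0.499  0.2497 0.18  ]
0.215 20 [0.5009 0.249  0.2521]
0.26 114 [0.4993 0.2503 0.2779]
(array([ 0.5047,  0.2479, -0.0105,  0.0761]), np.float64(0.0007003762127426184), 108, np.float64(0.29592298934932815)) 0.13315117616836458
[ 0.1667 -0.0863 12.0188 -0.0329  0.0636  0.158 ]
(array([0.5212, 0.0712, 0.0005]), np.float64(0.0009856582496749553), 871)
```

View pics/s6.png

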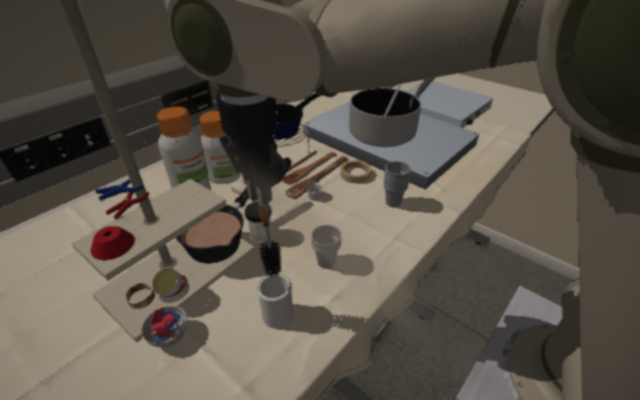

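Scene view: the brush head at (271,258) is right above the pot mouth (275,285), and the cup still stands at (326,240). I lower the brush into the pot.

>>> jog_arm(
  targets=[
    [0,0,1.5,0,0,0],
    [0,0,4.5,0,0,0],
    [0,0,7.5,0,0,0],
    [0,0,10,0,0,0],
    [0,0,11.2,0,0,0],
    [0,0,11.7,0,0,0],
    [0,0,11.9,0,0,0],
    [0,0,11.9,0,0,0],
  ],
)

```text
time_s: 18.03
position: [0.5046, 0.2497, 0.187]
tool_rot: [[-0.003, 1.0, 0.002], [1.0, 0.003, -0.0], [-0.0, 0.002, -1.0]]
ft_force: [0.3, 0.5, -0.2]
grip_width: 0.0135
gripper_force: 50.6
```

>>> jog_arm(
  targets=[
    [0,0,0.1,0,0,0],
    [0,0,0.15,0,0,0],
    [0,0,0.15,0,0,0],
  ],
)

```text
time_s: 18.28
position: [0.5044, 0.2503, 0.1856]
tool_rot: [[-0.004, 1.0, 0.002], [1.0, 0.004, -0.0], [-0.0, 0.002, -1.0]]
ft_force: [0.4, -0.3, -1.0]
grip_width: 0.0137
gripper_force: 50.6
```

>>> jog_arm(
  targets=[
    [0,0,0.1,0,0,0],
    [0,0,0.2,0,0,0],
    [0,0,0.2,0,0,0],
  ],
)

```text
time_s: 18.53
position: [0.5044, 0.2504, 0.1836]
tool_rot: [[-0.004, 1.0, 0.002], [1.0, 0.004, -0.0], [-0.0, 0.002, -1.0]]
ft_force: [0.2, -0.5, 3.2]
grip_width: 0.0133
gripper_force: 51.0
```

>>> jog_arm(
  targets=[
    [0,0,0.05,0,0,0],
    [0,0,0.1,0,0,0],
    [0,0,0.1,0,0,0],
  ],
)

```text
time_s: 18.78
position: [0.5047, 0.2504, 0.1836]
tool_rot: [[-0.004, 1.0, 0.004], [1.0, 0.004, 0.0], [0.0, 0.004, -1.0]]
ft_force: [-2.1, -0.9, 9.6]
grip_width: 0.0135
gripper_force: 52.0
```

>>> jog_arm(
  targets=[
    [0,0,0,0,0,0],
    [0,0,0,0,0,0],
    [0,0,0,0,0,0],
    [0,0,0,0,0,0],
    [0,0,0,0,0,0],
    [0,0,0,0,0,0],
    [0,0,-1,0,0,0],
    [0,0,-4,0,0,0],
  ],
  hand=1,
)

```text
time_s: 19.45
position: [0.5027, 0.2498, 0.2194]
tool_rot: [[-0.004, 1.0, -0.007], [1.0, 0.004, -0.002], [-0.002, -0.007, -1.0]]
ft_force: [0.5, -0.2, 0.2]
grip_width: 0.0855
gripper_force: 0.0
```

>>> jog_arm(
  targets=[
    [0,0,-4,0,0,0],
    [0,0,-7,0,0,0],
    [-2,0.2,-8,0,0,0],
    [-6,0.6,-8,0,0,0],
    [-10,1,-8,0,0,0],
    [-14,1.4,-8,0,0,0],
    [-14,1.4,-8,0,0,0],
  ],
)

```text
time_s: 20.03
position: [0.5194, 0.1049, 0.3028]
tool_rot: [[0.002, 1.0, 0.002], [1.0, -0.002, -0.002], [-0.002, 0.002, -1.0]]
ft_force: [0.8, -0.7, 0.0]
grip_width: 0.0855
gripper_force: 0.0
```

Run:
```python
from h import *
o=env.observe(); print(o['time_s'],o['position'],o['q'],o['ft_force'])
I={n:cam(n) for n in ['scene','wrist']}; save(I['scene'],'s7')
q=reg(I,'scene','brush'); print('brush',fitbrush(q,.2,(.503,.25),.145))
q=reg(I,'scene','brush_pot');q=q[(q[:,2]>.012)&(q[:,2]<.1)]; print('pot',fitup(q,POT,[.5,.248,0]))
for n in I:
    q=reg(I,n,'cup')
    if len(q)>50: q=q[(q[:,2]>.012)&(q[:,2]<.1)]; print(n,'cup',fitup(q,PROF,[.52,.07,0]))
    q=reg(I,n,'stack_top')
    if len(q)>50: q=q[(q[:,2]>.07)&(q[:,2]<.13)]; print(n,'stack',fitup(q,PROF,[.523,-.223,0.03]))
Rd=np.c_[[0,1,0],[1,0,0],[0,0,-1.]]
for z in (.13,.06):print(move([.5210,.0712,z],Rd))
```

```text
20.0333 [0.5194 0.1049 0.3028] [-1.3354 17.3549 69.3156 -0.1272 93.2382 -1.2525] [ 0.7852 -0.6799  0.0473]
brush (array([ 0.5047,  0.2452, -0.0019, -0.0141]), np.float64(0.0010570486982589983), 212, np.float64(0.23849324130475547))
pot (array([0.5031, 0.248 , 0.0001]), np.float64(0.0006901959448959567), 1029)
scene cup (array([0.5207, 0.0712, 0.0007]), np.float64(0.0010289716225022295), 822)
scene stack (array([ 0.5235, -0.2224,  0.0305]), np.float64(0.0011269438817288215), 428)
wrist cup (array([0.5211, 0.0726, 0.0016]), np.float64(0.0008035224066022631), 2076)
[-3.9854  0.2075 17.209   0.0419  0.0208  0.3193]
[-3.9829  0.2024 24.209   0.0419  0.0208  0.3193]
```

View pics/s7.png

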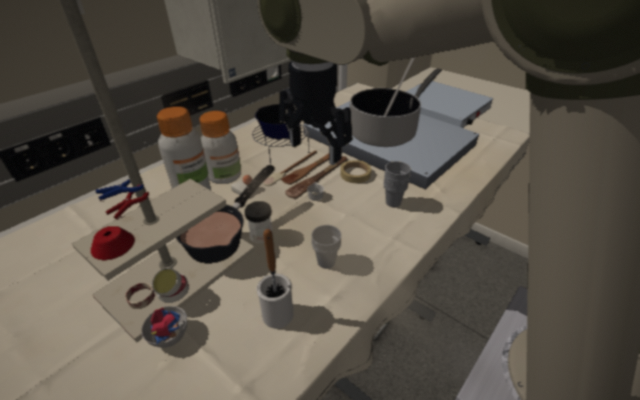

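Scene view: the brush stands in its pot at (270,275) and the cup is undisturbed at (326,245). I take the cup from above.

>>> jog_arm(
  targets=[
    [-2.5,0.2,3,0,0,0.3],
    [-3.9,0.2,7,0,0,0.3],
    [-3.9,0.2,11,0,0,0.3],
    [-3.9,0.2,15,0,0,0.3],
    [-3.9,0.2,18,0,0,0.3],
    [-3.9,0.2,21,0,0,0.3],
    [-3.9,0.2,23.5,0,0,0.3],
    [-3.9,0.2,24.2,0,0,0.3],
  ],
)

```text
time_s: 21.2
position: [0.5193, 0.0717, 0.0567]
tool_rot: [[0.001, 1.0, -0.005], [1.0, -0.001, 0.0], [0.0, -0.005, -1.0]]
ft_force: [-0.9, 0.7, -0.1]
grip_width: 0.0854
gripper_force: 0.0
```

>>> jog_arm(
  targets=[
    [0,0,0,0,0,0],
    [0,0,0,0,0,0],
    [0,0,0,0,0,0],
    [0,0,0,0,0,0],
    [0,0,0,0,0,0],
    [0,0,0,0,0,0],
  ],
  hand=0.5,
  newtons=40,
)

```text
time_s: 21.7
position: [0.5216, 0.0713, 0.0611]
tool_rot: [[0.001, 1.0, 0.003], [1.0, -0.001, -0.001], [-0.001, 0.003, -1.0]]
ft_force: [-0.8, 0.8, 5.5]
grip_width: 0.0648
gripper_force: 45.1
```

>>> jog_arm(
  targets=[
    [0,0,-1,0,0,0],
    [0,0,-4,0,0,0],
    [0,0,-8,0,0,0],
    [0,0,-11,0,0,0],
    [-3,0,-13,0,0,0],
    [-7,0,-13,0,0,0],
    [-11,0,-13,0,0,0],
    [-11,0,-13,0,0,0],
  ],
)

```text
time_s: 22.37
position: [0.521, -0.0443, 0.1911]
tool_rot: [[0.006, 1.0, 0.002], [1.0, -0.006, -0.003], [-0.003, 0.002, -1.0]]
ft_force: [-0.7, 0.4, -1.9]
grip_width: 0.0644
gripper_force: 45.7
```

```bash
cat >> h.py <<'E'
def fit5(Q,x0):
    def f(v):
        d=np.array([v[3],v[4],1.]);return revres(Q,v[:3],d/np.linalg.norm(d),PROF)
    s=least_squares(f,[*x0,0,0],loss='soft_l1',f_scale=.002); return s.x,np.sqrt(np.mean(f(s.x)**2)),len(Q)
def cupstack(cams):
    o=env.observe(); p=np.array(o['position']); print(o['time_s'],p,o['tool_rot'],o['grip_width'],o['ft_force'])
    I={n:cam(n) for n in cams}
    for n in I:
        q=reg(I,n,'cup')
        if len(q)>50:
            q=q[(np.hypot(q[:,0]-p[0],q[:,1]-p[1])<.05)&(q[:,2]<p[2]+.02)]; print(n,'cup',len(q),fit5(q,[p[0],p[1],p[2]-.06]) if len(q)>50 else '')
        q=reg(I,n,'stack_top')
        if len(q)>50:
            q=q[(q[:,2]>.07)&(q[:,2]<.13)&(np.hypot(q[:,0]-.523,q[:,1]+.2225)<.05)]; print(n,'stack',fitup(q,PROF,[.523,-.223,.03]) if len(q)>50 else '')
    return I
E
python3 - <<'E'
from h import *
I=cupstack(['scene','top','wrist'])
E
```

```text
22.3667 [ 0.521  -0.0443  0.1911] [[ 0.0059  1.      0.0021]
 [ 1.     -0.0059 -0.0031]
 [-0.0031  0.0021 -1.    ]] 0.0644225677091106 [-0.6799  0.3984 -1.8828]
scene cup 656 (array([ 0.5207, -0.0447,  0.1308, -0.0028,  0.0006]), np.float64(0.0009737751309779545), 656)
scene stack (array([ 0.5231, -0.2222,  0.0309]), np.float64(0.0011216963858545735), 422)
top stack (array([ 0.5236, -0.2223,  0.0297]), np.float64(0.0010453897082830313), 162)
wrist cup 15532 (array([ 0.5209, -0.0358,  0.1219, -0.0005, -0.0637]), np.float64(0.001019400443366964), 15532)
wrist stack (array([ 0.5226, -0.2239,  0.0261]), np.float64(0.0005342068117442984), 336)
```

>>> jog_arm(
  targets=[
    [-2,0,-1.5,0,0,0],
    [-6,0.1,-2,0,0,0],
    [-10,0.2,-2,0,0,0],
    [-14,0.3,-2,0,0,0],
    [-17,0.3,-2,0,0,0],
    [-17.7,0.3,-2,0,0,0],
    [-17.7,0.3,-1,0,0,0],
    [-17.7,0.3,-1,0,0,0],
  ],
)

```text
time_s: 23.58
position: [0.523, -0.2147, 0.1981]
tool_rot: [[0.001, 1.0, -0.002], [1.0, -0.001, 0.002], [0.002, -0.002, -1.0]]
ft_force: [-0.1, 0.2, -2.7]
grip_width: 0.0643
gripper_force: 45.6
```

>>> jog_arm(
  targets=[
    [0,0,0,0,0,0],
    [0,0,0,0,0,0],
  ],
)

```text
time_s: 23.75
position: [0.5238, -0.2142, 0.2002]
tool_rot: [[-0.001, 1.0, 0.001], [1.0, 0.001, -0.0], [-0.0, 0.001, -1.0]]
ft_force: [-0.4, 0.5, -2.1]
grip_width: 0.0647
gripper_force: 45.6
```

Run:
```python
from h import *
I=cupstack(['scene','top'])
Rd=np.c_[[0,1,0],[1,0,0],[0,0,-1.]]
for z in (.18,.122):print(move([.5234,-.2219,z],Rd))
save(I['scene'],'s8')
```

```text
23.75 [ 0.5238 -0.2142  0.2002] [[-0.0008  1.      0.0005]
 [ 1.      0.0008 -0.    ]
 [-0.      0.0005 -1.    ]] 0.06468461600776891 [-0.408   0.4786 -2.1262]
scene cup 575 (array([ 0.5244, -0.2144,  0.14  , -0.0049,  0.0029]), np.float64(0.0010317026595476732), 575)
scene stack (array([ 0.5236, -0.2222,  0.0305]), np.float64(0.0011304190057224233), 324)
[-0.6259 -0.0299  2.0263  0.0508  0.0263 -0.0509]
[-0.6233 -0.0351  7.8263  0.0508  0.0263 -0.0509]
```

View pics/s8.png

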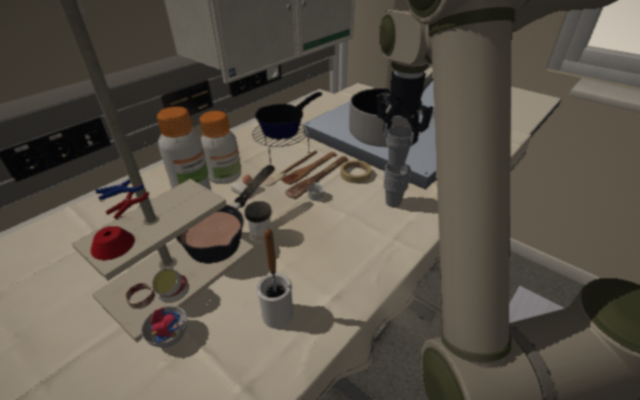

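Scene view: the cup hangs over the stack at (398,140), with the stack below at (396,180). It needs an 8 mm shift to -y, then slow lowering.

>>> jog_arm(
  targets=[
    [-0.8,-0.1,0,0,0,0],
    [-0.8,-0.1,1,0,0,0],
    [-0.8,-0.1,2.5,0,0,0],
    [-0.8,-0.1,4,0,0,0],
    [-0.8,-0.1,5.2,0,0,0],
    [-0.8,-0.1,6,0,0,0],
    [-0.8,-0.1,6.5,0,0,0],
    [-0.8,-0.1,6.5,0,0,0],
  ],
)

```text
time_s: 24.92
position: [0.5224, -0.2236, 0.1341]
tool_rot: [[0.001, 1.0, -0.001], [1.0, -0.001, 0.001], [0.001, -0.001, -1.0]]
ft_force: [-0.4, -0.2, -2.1]
grip_width: 0.065
gripper_force: 45.7
```

>>> jog_arm(
  targets=[
    [0,0,0,0,0,0],
    [0,0,0.3,0,0,0],
    [0,0,0.6,0,0,0],
    [0,0,0.6,0,0,0],
  ],
)

```text
time_s: 25.25
position: [0.5226, -0.2236, 0.1289]
tool_rot: [[0.001, 1.0, 0.001], [1.0, -0.001, -0.0], [-0.0, 0.001, -1.0]]
ft_force: [-0.3, -0.3, -2.1]
grip_width: 0.0647
gripper_force: 45.7
```

Run:
```python
from h import *
I=cupstack(['scene'])
o=env.observe();print(o['wrist_torque'])
```

```text
25.25 [ 0.5226 -0.2236  0.1289] [[ 0.0009  1.      0.0005]
 [ 1.     -0.0009 -0.0002]
 [-0.0002  0.0005 -1.    ]] 0.0646790864680688 [-0.3371 -0.2552 -2.0687]
scene cup 267 (array([ 0.5213, -0.2258,  0.0697,  0.0265,  0.0295]), np.float64(0.0011992132321427275), 267)
scene stack (array([ 0.5232, -0.223 ,  0.028 ]), np.float64(0.0010905360734949114), 161)
[-0.0101  0.0026 -0.0099]
```

>>> jog_arm(
  targets=[
    [0.1,0,0.2,0,0,0],
    [0.1,0,0.4,0,0,0],
    [0.1,0,0.6,0,0,0],
    [0.1,0,0.6,0,0,0],
  ],
)

```text
time_s: 25.73
position: [0.5225, -0.2226, 0.1227]
tool_rot: [[0.001, 1.0, 0.0], [1.0, -0.001, 0.0], [0.0, 0.0, -1.0]]
ft_force: [-0.6, 0.0, -2.2]
grip_width: 0.0644
gripper_force: 45.7
```

>>> jog_arm(
  targets=[
    [0,0,0.1,0,0,0],
    [0,0,0.2,0,0,0],
    [0,0,0.2,0,0,0],
  ],
)

```text
time_s: 25.98
position: [0.5229, -0.2228, 0.1212]
tool_rot: [[0.001, 1.0, 0.001], [1.0, -0.001, -0.001], [-0.001, 0.001, -1.0]]
ft_force: [1.1, -0.2, -1.1]
grip_width: 0.0645
gripper_force: 45.7
```

>>> jog_arm(
  targets=[
    [0,0,0.1,0,0,0],
    [0,0,0.15,0,0,0],
    [0,0,0.15,0,0,0],
  ],
)

```text
time_s: 26.23
position: [0.5231, -0.223, 0.1211]
tool_rot: [[0.001, 1.0, 0.003], [1.0, -0.001, -0.002], [-0.002, 0.003, -1.0]]
ft_force: [-1.4, 0.9, 7.6]
grip_width: 0.0647
gripper_force: 46.8
```

It is seated: the TCP is 61 mm above the 60 mm home height, the same as when gripped on the bench. I release and withdraw.

>>> jog_arm(
  targets=[
    [0,0,0,0,0,0],
    [0,0,0,0,0,0],
    [0,0,0,0,0,0],
    [0,0,0,0,0,0],
    [0,0,0,0,0,0],
    [0,0,-2,0,0,0],
    [0,0,-5,0,0,0],
    [0,0,-9,0,0,0],
  ],
  hand=1,
)

```text
time_s: 26.9
position: [0.5217, -0.222, 0.2086]
tool_rot: [[0.001, 1.0, -0.004], [1.0, -0.001, 0.003], [0.003, -0.004, -1.0]]
ft_force: [1.0, -0.6, 0.5]
grip_width: 0.0853
gripper_force: 0.0
```

>>> jog_arm(
  targets=[
    [1,0,-4,0,0,0],
    [3,0,-7,0,0,0],
    [7,0,-8,0,0,0],
    [11,0,-8,0,0,0],
    [11,0,-8,0,0,0],
    [11,0,-8,0,0,0],
  ],
)

```text
time_s: 27.4
position: [0.5226, -0.111, 0.2901]
tool_rot: [[-0.002, 1.0, 0.001], [1.0, 0.002, -0.001], [-0.001, 0.001, -1.0]]
ft_force: [-0.9, 0.3, -0.6]
grip_width: 0.0853
gripper_force: 0.0
```

Run:
```python
from h import *
o=env.observe(); print(o['time_s'],o['position'],o['ft_force'])
I={n:cam(n) for n in ['scene','top','wrist']}; save(I['scene'],'s9')
for n in I:
  for t in ('stack_top','cup'):
    r=reg(I,n,t); q=r[(np.hypot(r[:,0]-.523,r[:,1]+.2225)<.05)&(r[:,2]>.125)&(r[:,2]<.17)]
    if len(q)>50: print(n,t,len(q),np.percentile(q[:,2],99),fit5(q,[.523,-.2225,.06]))
q=reg(I,'scene','brush'); print('brush',fitbrush(q,.2,(.503,.25),.145))
for t in ('pour_cup','pigment_jar','masking_tape'):
    print(t,np.median(reg(I,'scene',t),0))
```

```text
27.4 [ 0.5226 -0.111   0.2901] [-0.8649  0.2501 -0.637 ]
scene cup 373 0.15090245649574832 (array([ 0.5248, -0.2196,  0.0592,  0.0033, -0.0285]), np.float64(0.0010620953602896916), 373)
wrist cup 1961 0.15133158334093472 (array([ 0.5219, -0.2223,  0.0604,  0.0023, -0.0057]), np.float64(0.0010056326427679207), 1961)
brush (array([ 0.5048,  0.2452,  0.0024, -0.0066]), np.float64(0.0011916397838872947), 247, np.float64(0.23884846445282304))
pour_cup [ 0.7135 -0.1075  0.0175]
pigment_jar [0.6935 0.1253 0.0822]
masking_tape [ 0.682  -0.2551  0.0187]
```

View pics/s9.png

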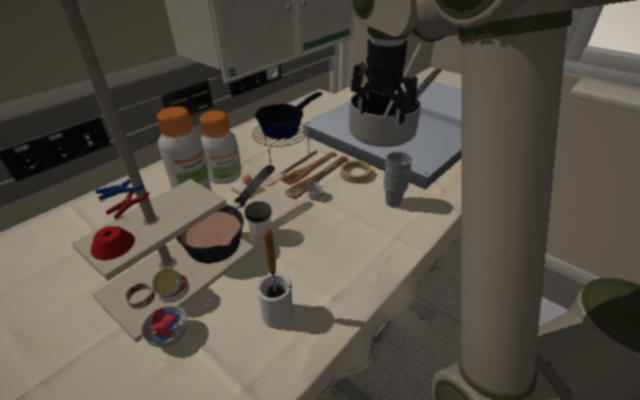

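The final view shows the cup nested straight on the stack at (397,178), rim at 0.150 m and tilt under 0.5°. The brush is in its pot at (272,285), the bystanders are unmoved, and the gripper is clear.

```bash
python3 -c "
from rig import env
print(env.close_job())"
```

```text
the job is handed in; nothing more can be done
None
```

The job is handed in: I stood the cup upright and brushed it with three full strokes, put the brush back head down in its pot and nested the cup fully home on the stack, at about 28 s of robot time with the pouring cup, jar and tape unmoved.

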